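# Turn the leaf of the finish sample book

### The arm

A 6-joint arm with a two-finger parallel gripper is mounted at the origin on the work surface. World frame = base frame: x ahead of the robot, y to its left, z up, the work surface at z = 0. Lengths are in mm, angles in rad, forces in N, time in s.
With the tool pointing down it reaches from about 225 to 725 mm from the base axis. Payload 3.1 kg.
Tool frame: the origin (TCP) lies between the finger pads; the fingertips stand 22 mm ahead of it and the grasp point (between the pads) lies 3 mm ahead of it; z points along the fingers, x is the direction in which the jaws open and shut, and the axes are right-handed (so a half turn about z gives the same grasp; the last joint's range is limited). The gripper opens to 85 mm and grips with 20 to 120 N. Pads are 22 mm wide; open, the fingers measure 114 mm over their backs; the gripper's body (76 mm by 85 mm) begins 54 mm behind the grasp point. The pads swing forward as they close: fully open they stand 13 mm farther back than shut.
Start: joints at [-1.32, 0.048, 0.099, 1.622, 0, 1.443], TCP at [194.133, -487.781, 253.312] pointing down, gripper open.
Joint ranges: [-2.91, 2.91], [-0.99, 1.94], [-1.21, 1.42], [-2.12, 2.29], [-1.49, 1.47], [-3.14, 3.14]. Speed limits (rad/s): [2.79, 2.79, 3.14, 3.14, 3.14, 3.14].

### API

Orientations are given as [roll, pitch, yaw] about the fixed x, y, z axes, in that order (R = Rz(yaw) Ry(pitch) Rx(roll)).
In Python, from workcell import r gives the robot as it stands.
- The arm moves only by the tool send_rows, never from a script. Its argument "commands" is a list of rows, each an object with "fingers": the opening in per cent of the stroke, from 0 (shut) to 100 (fully open); "xyz": the shift along the tool's x, y, z in m, a list of three; "turn": the turn, a rotation vector about the tool's x, y, z in rad, a list of three. In form: [{"fingers": fingers, "xyz": [dx, dy, dz], "turn": [rx, ry, rz]}, ...]. A call has 1 to 10 rows; each row is the pose to reach, as a shift and turn from the pose commanded when the call began, along the tool's axes at that moment; what a row does not reach only later rows make up. A row lasts 1/8 s, in which the tool goes at most 62.5 mm and 10.7 degrees, less where a joint would pass 70% of its speed; a pose out of reach is approached as far as the arm can. A call with a gripper value outside its range is refused whole. The fingers move at their own pace and stop on an object; the grip force is fixed at half the most. Time passes only in rows, so rows that repeat a pose let the fingers close. It gives the time, the measured TCP pose, the force and the opening at its end, in the units of the state.
- r.observe(): the state, without advancing time (a new reading comes with each control period).
- r.read_camera(name): name is "scene" or "top" or "wrist"; returns a dict with "pixels" (384x512x3 uint8, blue, green, red), "range_z" (384x512 float32, mm along the optical axis (not along the pixel's ray), 0 where there is no reading), "mtx" (3x3 intrinsics, pixels), "camera_from_world" (4x4, takes a point from world to camera coordinates); the wrist camera has in their place "hand_eye" (4x4, takes a point from camera to tool coordinates, whose origin is the TCP and whose axes are the tool frame's). Camera axes: x right, y up, looking along -z (the intrinsics and any distortion apply to the point x, -y, -z); pixel columns grow to the right and rows downward; lengths in mm; the calibration is good to about 2 mm. A picture is of the moment at which its call begins: read the wrist's pose just before it.
- r.job_done(): hands the job in, once; it reports no verdict.
The state is a dict: "clock": time; "joints": joint angles; "dq": joint speeds; "joint_torque": joint torques, N m; "position": TCP position; "orientation": TCP orientation; "force": force on the tool from outside, world axes, zero at the start; "wrist_torque": the same for the moment, N m; "grip_width": opening from 0.0 (shut) to 1.0 (fully open).
Only numpy, scipy, OpenCV 4.12 (cv2) and the standard library are available. Lean on these libraries where they do the work, as an engineer would, in place of code of your own. Each camera call takes 0.05 s, during which the arm holds its last target. There are 200 camera calls.

### The job

Push the cup that stands on the sample book's left cover off the board, so that it stands upright on the table. Then turn the half-raised leaf over the spine and press it down until it lies flat on the left cover. Only push and press with the fingers: do not pinch or lift the cup or the leaf, do not tip the cup over, and leave everything else where it stands.

Things in the scene. Friction and masses are not known exactly. Their poses are not given: they have to be found in the camera images.
- book: open sample book, fixed on the table: grey board 150 mm along the spine, 270 mm across, 5 mm thick, steel spine along its middle (14 mm thick, top 17 mm up). Origin: centre of its underside. x along the spine, away from the robot; y left across it; z up. Covers: left y 0 to 135 mm, right y 0 to -135 mm. The table is free for 200 mm to the left of its left edge, 120 mm wide
- leaf_hinge (a point): point on the hinge axis at the middle of the spine, 10 mm above the table; the axis runs along the book's x
- leaf (a joint): angle of the leaf about the spine, rad: 0 flat on the right cover, 1.571 upright, 3.142 flat on the left cover (stops at both ends). It starts leaning up from the right cover at about 0.65 to 1.0. The hinge is stiff: the leaf stays wherever it is left, also just short of flat, and does not fall; about 1 to 2.5 N at the free edge moves it
- leaf_edge (a point): middle of the leaf's free edge, 130 mm from the hinge axis. The leaf is a rigid plywood panel, 140 mm along the spine, 130 mm from spine to free edge, 6 mm thick, centred on the hinge axis. The edge rubs on a finger (friction about 0.6): a finger that pushes it sideways from its free side should rise with it along its arc, or it may jam
- cup: plain straight white ceramic cup without handle, 64 mm across, 45 mm high, open at the top, about 0.14 kg, the only thing standing on the book, on the left cover. Origin at the centre of its foot (58 mm across), z up
- bowl: bystander: small white round bowl, 90 mm across the rim, 40 mm high, on the table towards the robot from the left cover; origin at the centre of its foot
- mug: bystander: white mug, 72 mm across, 85 mm high, with a side handle, on the table beyond the book; origin at the centre of its foot
- pigment: bystander: white plastic bottle, 52 mm across, 130 mm high, on the table beyond the book; origin at the centre of its foot
- jar: bystander: glass jar with steel lid, 60 mm across, 60 mm high, on the table to the right of the book; origin at the centre of its foot
- spatula: bystander: wooden-handled spatula lying on the table to the right of the jar; origin at the middle of its length, underneath
- mould_ring: bystander: plastic mould ring, 70 mm across, 30 mm high, on the table towards the robot from the right cover; origin at the centre of its foot
- plaster_plug: bystander: plaster cone plug, 44 mm across the foot, 40 mm high, on the table beyond the right cover; origin at the centre of its foot
There are look-alikes about, which are no part of the job. What is shaped like the cup but black is not meant.

How it is judged (in metres and radians):
On the way, in this order (a step that is already met when the one before it is completed fails the run):
1. the cup stands upright on the table, off the board (height (world z) of cup between -0.005 and 0.003 m and angle between cup's own z axis and vertical below 0.06 rad), for 0.2 s.
2. the leaf is past upright, towards the left (value of joint leaf above 1.75 rad), for 0.05 s.
At the end, for the whole second after the job is handed in: The leaf lies flat on the left cover (joint above 3.06 rad, within about 5 degrees of flat) and the cup stands still and upright on the table, wholly off the board (foot less than 3 mm above the table, tilt under 0.06 rad) (all of step 1 and value of joint leaf above 3.06 rad and linear speed of cup below 0.02 m/s); the robot touches nothing.
It fails at once if the cup is lifted more than about 20 mm (height (world z) of cup above 0.026 m).
It fails at once if the cup is tipped over (beyond about 35 degrees) (angle between cup's own z axis and vertical above 0.6 rad).
It fails at once if the leaf is pinched: fingers bear on both of its faces at once (contact force between the fingers and leaf_c2 above 2 N and contact force between the fingers and leaf_c1 above 2 N).
It fails at once if a bystander is shifted by more than 30 mm (distance of any of bowl, mug, pigment, jar, spatula, mould_ring, plaster_plug from where it was at the start of the episode above 0.03 m).
It also fails if it takes over 54 s, if anything falls off the work surface, if the arm or the gripper's body presses on something with over 40 N, if the wrist force passes 120 N, or if a joint passes its speed limit or range.

## Working session

There is one attempt and no reset: what is moved stays moved. The work goes in short steps, Python scripts to look and compute and a tool call to move; the robot and the scene stay as the last step left them, time stands still between calls to the robot, and variables do not carry over. Pictures are saved under pics/ and viewed, about 8 in all and at most 12, crops included, and the job is handed in when it is done.

Besides the shell and the picture viewer there is one more tool, called after "Request:" by a JSON object that holds its "method" and its "body", one argument or row to a line. send_rows: Moves the arm, as the interface text tells. Its arguments: {"type":"object","properties":{"commands":{"type":"array","items":{"type":"object","properties":{"fingers":{"type":"number"},"xyz":{"type":"array","items":{"type":"number"}},"turn":{"type":"array","items":{"type":"number"}}}}}},"required":["commands"]}

```bash
mkdir -p pics; cat > h.py <<'E'
import numpy as np, cv2
from workcell import r
def cloud(c):
    d=c["range_z"];v,u=np.indices(d.shape);K=c["mtx"]
    P=np.stack([(u-K[0,2])/K[0,0]*d,-(v-K[1,2])/K[1,1]*d,-d,np.ones_like(d)],-1)
    W=P@np.linalg.inv(c["camera_from_world"]).T
    W=W[...,:3];W[d==0]=np.nan
    return W
E
python3 - <<'E'
from h import *
t=r.read_camera("top");s=r.read_camera("scene")
np.savez("t0.npz",**t);np.savez("s0.npz",**s)
cv2.imwrite("pics/top0.png",t["pixels"]);cv2.imwrite("pics/scene0.png",s["pixels"])
print(r.observe());print(t.keys(),t["mtx"],t["camera_from_world"])
W=cloud(t)
print(W[::48,::64].round().tolist())
E
```

```text
{'clock': 0.1, 'joints': array([-1.31982904e+00,  4.86729981e-02,  9.77135274e-02,  1.62198829e+00,
       -2.50258789e-05,  1.44300129e+00]), 'dq': array([-0.0005425 , -0.00029464,  0.00209516,  0.00122956, -0.00054722,
        0.00050325]), 'joint_torque': array([ 4.23854202e-03, -3.39850974e+01,  3.20936322e+01,  1.57994649e-02,
       -1.28216516e-04, -1.73263622e-06]), 'position': array([ 193.9845233 , -487.29292551,  252.21552913]), 'orientation': array([-3.14134328e+00,  2.13708085e-03, -1.19203371e+00]), 'force': array([ 0.06256518,  0.84232901, -0.18103881]), 'wrist_torque': array([-0.01641379, -0.02230301,  0.00578482]), 'grip_width': 0.9988711355914015}
dict_keys(['pixels', 'range_z', 'mtx', 'camera_from_world']) [[444.44384079   0.         250.45398295]
 [  0.         444.44384079 192.97962339]
 [  0.           0.           1.        ]] [[ 2.09522126e-02 -9.99759000e-01  6.55337595e-03 -1.13543190e+02]
 [ 9.88156013e-01  2.17048079e-02  1.51909825e-01 -5.56478257e+02]
 [-1.52015454e-01  3.29291092e-03  9.88372631e-01 -9.02624161e+02]
 [ 0.00000000e+00  0.00000000e+00  0.0
[... 777 characters left out ...]
0, 452.0, 2.0], [559.0, 313.0, -3.0], [562.0, 170.0, -0.0], [560.0, 25.0, 29.0], [559.0, -113.0, 59.0], [571.0, -257.0, 0.0], [574.0, -399.0, 3.0], [577.0, -542.0, 1.0]], [[450.0, 442.0, 1.0], [453.0, 303.0, 1.0], [456.0, 164.0, -0.0], [458.0, 24.0, 2.0], [462.0, -116.0, -3.0], [465.0, -256.0, -1.0], [467.0, -397.0, 0.0], [467.0, -513.0, 56.0]], [[347.0, 431.0, 0.0], [350.0, 295.0, -2.0], [353.0, 157.0, 1.0], [356.0, 20.0, -0.0], [359.0, -118.0, 1.0], [362.0, -256.0, 3.0], [365.0, -388.0, 20.0], [370.0, -506.0, 59.0]], [[248.0, 420.0, 2.0], [251.0, 285.0, 1.0], [254.0, 150.0, 3.0], [256.0, 15.0, 2.0], [259.0, -120.0, 1.0], [262.0, -256.0, -0.0], [264.0, -392.0, -2.0], [270.0, -520.0, 18.0]]]
```

View pics/top0.png

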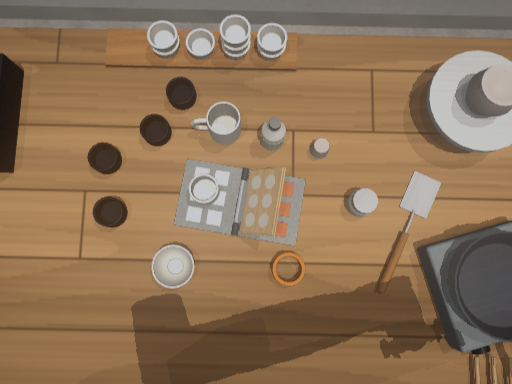

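View pics/scene0.png

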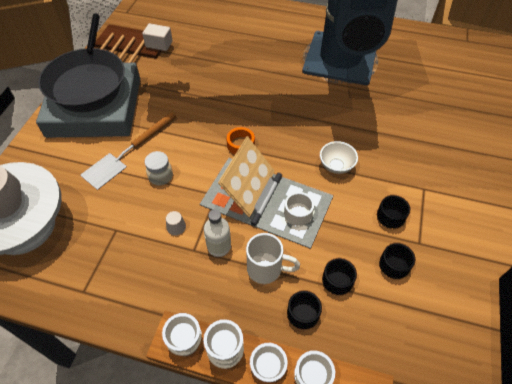

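Candidates for the cup, in top-view pixels:
- White round thing on the grey left cover (204,189). This matches the description.
- Black look-alikes at (181,93), (155,129), (104,158), (110,211).
- White cups on the shelf at (163,37), (200,42), (235,35), (271,40).
- Bowl at (173,266).
- Mug at (223,123).

I choose (204,189). Next I measure and take a close crop.

```bash
cat >> h.py <<'E'
def ray(c,px,z):
    px=np.atleast_2d(np.float32(px));K=c["mtx"];M=np.linalg.inv(c["camera_from_world"])
    d=np.c_[(px[:,0]-K[0,2])/K[0,0],-(px[:,1]-K[1,2])/K[1,1],-np.ones(len(px))]@M[:3,:3].T
    o=M[:3,3];return o+d*((z-o[2])/d[:,2])[:,None]
E
python3 - <<'E'
from h import *
t=dict(np.load("t0.npz"));s=dict(np.load("s0.npz"))
W=cloud(t);hsv=cv2.cvtColor(t["pixels"],cv2.COLOR_BGR2HSV)
m=((hsv[...,1]<60)&(hsv[...,2]>40)).astype(np.uint8)
m[:155]=0;m[250:]=0;m[:,:170]=0;m[:,310:]=0
n,l,st,_=cv2.connectedComponentsWithStats(m);print(st[1:])
k=l==l[205,225]
hull=cv2.convexHull(np.argwhere(m)[:,::-1].astype(np.int32))
q=cv2.approxPolyDP(hull,5,True)[:,0];print("hull",q.tolist(),ray(t,q,5).round(1).tolist())
print("rect",cv2.boxPoints(cv2.minAreaRect(ray(t,hull[:,0],5)[:,:2].astype(np.float32))),cv2.minAreaRect(ray(t,hull[:,0],5)[:,:2].astype(np.float32)))
# cup by depth: rim height
sub=np.zeros(m.shape,bool);sub[170:212,182:226]=1
c=sub&(W[...,2]>30);p=W[c];print("cup pts",len(p),np.median(p,0),np.percentile(p[:,2],[5,50,95]),cv2.minEnclosingCircle(p[:,:2].astype(np.float32)))
# leaf
sub[:]=0;sub[160:245,236:300]=1
L=W[sub&(W[...,2]>22)];
for _ in range(4):
    c0=L.mean(0);u,sv,vt=np.linalg.svd(L-c0);nrm=vt[2];d=abs((L-c0)@nrm);L=L[d<5]
nrm*=np.sign(nrm[2]);print("leaf",len(L),c0,nrm,"angle",np.arccos(nrm[2]),"axis",np.cross(nrm,[0,0,1]),L.min(0),L.max(0))
# other things
for nm,px,z in [("mug",(223,123),85),("bowl",(173,266),40),("b1",(104,158),45),("b2",(110,211),45),("b3",(155,129),45),("pig",(273,133),130),("plug",(319,148),40),("ring",(288,268),30),("jar",(363,202),60)]: print(nm,ray(t,px,z).round())
cv2.imwrite("pics/crop0.png",cv2.resize(np.hstack([t["pixels"][150:260,165:315],s["pixels"][130:240,190:340]]),None,fx=2.6,fy=2.6,interpolation=2))
E
```

```text
[[ 174  159  132   87 5526]
 [ 265  175   10   14  111]
 [ 252  176    9   14   98]
 [ 249  194    9   14   99]
 [ 262  194   10   14  111]
 [ 245  212   10   15  103]
 [ 259  213   10   15  112]
 [ 170  245   17    5   69]]
hull [[305, 180], [294, 245], [170, 249], [187, 159]] [[596.5, -222.5, 5.0], [452.2, -198.8, 5.0], [437.9, 70.2, 5.0], [638.4, 41.9, 5.0]]
rect [[ 400.85153  -195.16077 ]
 [ 602.3007   -223.26562 ]
 [ 639.69104    44.740295]
 [ 438.24188    72.84515 ]] ((520.2713012695312, -75.21023559570312), (270.6015930175781, 203.4002227783203), 82.0577392578125)
cup pts 292 [569.01221172  -1.90296566  48.93047513] [33.45634818 48.93047513 52.40487175] ((567.35009765625, -1.2296419143676758), 32.04409408569336)
leaf 2456 [ 538.38534709 -124.02807156   74.05840821] [0.11623429 0.77459062 0.62169041] angle 0.8998973028702953 axis [ 0.77459062 -0.11623429  0.        ] [ 466.58987292 -169.08239846   22.17544343] [613.92617329 -78.09289506 115.51452559]
mug [[698. -41.  85.]]
bowl [[402.  56.  40.]]
b1 [[627. 214.  45.]]
b2 [[514. 193.  45.]]
b3 [[694. 108.  45.]]
pig [[ 666. -143.  130.]]
plug [[ 661. -248.   40.]]
ring [[ 403. -184.   30.]]
jar [[ 542. -337.   60.]]
```

View pics/crop0.png

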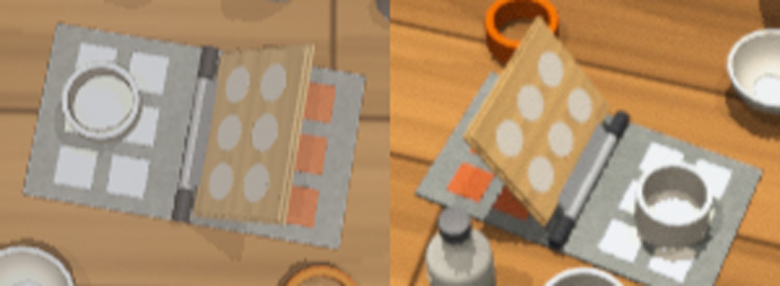

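The crops show the chosen cup: a white open cup standing on the left cover, at crop pixel (100,100). The half-raised leaf is right of the spine. Numbers:
- **Board:** about 268 × 146 mm, against 270 × 150 mm given. Centre near (545,-78), yaw about -0.155.
- **Cup:** rim circle radius 32 mm, centre (568,-2), top about 50 mm. This fits.
- **Leaf:** angle about 0.90.

I move over the gap between spine and cup first.

Request:
{"method": "send_rows", "body": {
  "commands": [
    {"fingers": 40,"xyz": [-0.027,-0.05,0],"turn": [0,0,-0.1]},
    {"fingers": 40,"xyz": [-0.053,-0.1,0],"turn": [0,0,-0.2]},
    {"fingers": 40,"xyz": [-0.08,-0.15,0],"turn": [0,0,-0.31]},
    {"fingers": 40,"xyz": [-0.107,-0.2,0],"turn": [0,0,-0.41]},
    {"fingers": 40,"xyz": [-0.133,-0.25,0],"turn": [0,0,-0.52]},
    {"fingers": 40,"xyz": [-0.16,-0.3,0],"turn": [0,0,-0.62]},
    {"fingers": 40,"xyz": [-0.187,-0.35,0],"turn": [0,0,-0.73]},
    {"fingers": 40,"xyz": [-0.213,-0.4,0],"turn": [0,0,-0.83]},
    {"fingers": 40,"xyz": [-0.24,-0.45,0],"turn": [0,0,-0.93]},
    {"fingers": 40,"xyz": [-0.2665,-0.4997,0],"turn": [0,0,-1.037]}
  ]
}}

```text
clock: 1.35
position: [560.6, -53.7, 252.7]
orientation: [3.141, 0.001, -0.151]
force: [0.7, -0.4, -0.1]
grip_width: 0.4
```

```bash
cat >> h.py <<'E'
from scipy.spatial.transform import Rotation as Ro
C=np.array([545.3,-78.4]);YAW=-0.155
EX=np.array([np.cos(YAW),np.sin(YAW)]);EY=np.array([-EX[1],EX[0]])
def book(p): d=np.asarray(p)[...,:2]-C;return np.stack([d@EX,d@EY],-1)
def world(x,y,z): return np.r_[C+x*EX+y*EY,z]
def where():
    o=r.observe();R=Ro.from_euler("xyz",o["orientation"])
    print("t",o["clock"],"book",book(o["position"]).round(1),"z",o["position"][2].round(1),"rpy",o["orientation"].round(3),"F",o["force"].round(1),"w",round(o["grip_width"],2))
    return o["position"],R
def go(x,y,z):
    p,R=where();print("shift m",(R.inv().apply(world(x,y,z)-p)/1000).round(4),"turn",R.inv().apply((Ro.from_euler("xyz",[np.pi,0,YAW])*R.inv()).as_rotvec()).round(3))
E
python3 - <<'E'
from h import *
t=dict(np.load("t0.npz"))
q=np.array([[305.4,179.5],[295.5,245],[173.8,224.2],[187,159]])
print(book(ray(t,q,5)).round(1), book([568,-1.7]))
W=cloud(t);L=W[160:245,236:300].reshape(-1,3);L=L[L[:,2]>22];b=book(L)
e=b[L[:,2]>np.percentile(L[:,2],97)];print("edge",e.mean(0),e.min(0),e.max(0))
go(10.6,25,34)
E
```

```text
[[  74.1 -135.1]
 [ -72.8 -136.6]
 [ -74.9  132.9]
 [  73.4  133.2]] [10.58690813 79.28491266]
edge [  1.24451932 -78.30180107] [-63.17754131 -81.84489746] [ 66.61276327 -74.5209466 ]
t 1.35 book [11.3 26.8] z 252.7 rpy [ 3.141e+00  1.000e-03 -1.510e-01] F [ 0.7 -0.4 -0.1] w 0.4
shift m [-0.0006  0.0017  0.2187] turn [0.    0.001 0.004]
```

Descending behind the cup, spine side.

Request:
{"method": "send_rows", "body": {
  "commands": [
    {"fingers": 40,"xyz": [0,0.0015,0.05],"turn": [0,0,0]},
    {"fingers": 40,"xyz": [0,0.0015,0.1],"turn": [0,0,0]},
    {"fingers": 40,"xyz": [0,0.0015,0.15],"turn": [0,0,0]},
    {"fingers": 40,"xyz": [0,0.0015,0.18],"turn": [0,0,0]},
    {"fingers": 40,"xyz": [0,0.0015,0.2],"turn": [0,0,0]},
    {"fingers": 40,"xyz": [0,0.0015,0.21],"turn": [0,0,0]},
    {"fingers": 40,"xyz": [0,0.0015,0.218],"turn": [0,0,0]},
    {"fingers": 40,"xyz": [0,0.0015,0.218],"turn": [0,0,0]}
  ]
}}

```text
clock: 2.35
position: [559.6, -56.9, 35.2]
orientation: [3.142, 0.0, -0.155]
force: [-0.1, -0.4, -0.2]
grip_width: 0.402
```

Request:
{"method": "send_rows", "body": {
  "commands": [
    {"fingers": 40,"xyz": [0,-0.006,0],"turn": [0,0,0]},
    {"fingers": 40,"xyz": [0,-0.012,0],"turn": [0,0,0]},
    {"fingers": 40,"xyz": [0,-0.018,0],"turn": [0,0,0]},
    {"fingers": 40,"xyz": [0,-0.024,0],"turn": [0,0,0]},
    {"fingers": 40,"xyz": [0,-0.03,0],"turn": [0,0,0]},
    {"fingers": 40,"xyz": [0,-0.036,0],"turn": [0,0,0]},
    {"fingers": 40,"xyz": [0,-0.04,0],"turn": [0,0,0]}
  ]
}}

```text
clock: 3.22
position: [566.0, -17.0, 35.4]
orientation: [3.141, -0.0, -0.155]
force: [-0.2, -1.2, 1.0]
grip_width: 0.402
```

```bash
cat >> h.py <<'E'
def cup():
    t=r.read_camera("top");s=r.read_camera("scene");W=cloud(t);b=book(W)
    hsv=cv2.cvtColor(t["pixels"],cv2.COLOR_BGR2HSV)
    m=(W[...,2]>28)&(W[...,2]<58)&(b[...,0]>-45)&(b[...,0]<65)&(b[...,1]>30)&(b[...,1]<240)&(hsv[...,1]<60)
    p=W[m];print("cup",len(p),book(p).mean(0).round(1),"top z",np.percentile(p[:,2],[50,80,95]).round(1),cv2.minEnclosingCircle(book(p).astype(np.float32)))
    return t,s
E
python3 - <<'E'
from h import *
go(10.6,149,34);t,s=cup()
cv2.imwrite("pics/c1.png",cv2.resize(np.hstack([t["pixels"][130:270,110:310],s["pixels"][110:250,200:400]]),None,fx=2,fy=2))
E
```

```text
t 3.225 book [11.  63.8] z 35.4 rpy [ 3.141 -0.    -0.155] F [-0.2 -1.2  1. ] w 0.4
shift m [-0.0004 -0.0852  0.0014] turn [ 0. -0.  0.]
cup 2 [-16.3  53.8] top z [44.3 50.  52.8] ((-16.310224533081055, 53.817420959472656), 2.963223457336426)
```

View pics/c1.png

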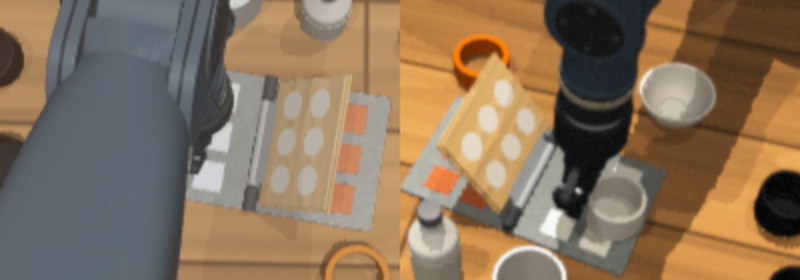

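The scene crop shows the fingers at (572,195) touching the cup at (615,200), which has slid left and stands upright. The arm hides the cup from the top camera. I keep pushing.

Request:
{"method": "send_rows", "body": {
  "commands": [
    {"fingers": 40,"xyz": [0,-0.006,0.001],"turn": [0,0,0]},
    {"fingers": 40,"xyz": [0,-0.012,0.001],"turn": [0,0,0]},
    {"fingers": 40,"xyz": [0,-0.018,0.001],"turn": [0,0,0]},
    {"fingers": 40,"xyz": [0,-0.023,0.001],"turn": [0,0,0]},
    {"fingers": 40,"xyz": [0,-0.028,0.001],"turn": [0,0,0]},
    {"fingers": 40,"xyz": [0,-0.033,0.001],"turn": [0,0,0]},
    {"fingers": 40,"xyz": [0,-0.038,0.001],"turn": [0,0,0]},
    {"fingers": 40,"xyz": [0,-0.043,0.001],"turn": [0,0,0]},
    {"fingers": 40,"xyz": [0,-0.048,0.001],"turn": [0,0,0]},
    {"fingers": 40,"xyz": [0,-0.053,0.001],"turn": [0,0,0]}
  ]
}}

```text
clock: 4.58
position: [573.8, 35.5, 34.1]
orientation: [-3.141, 0.001, -0.155]
force: [0.4, -0.7, -0.2]
grip_width: 0.398
```

Request:
{"method": "send_rows", "body": {
  "commands": [
    {"fingers": 40,"xyz": [0,-0.005,0],"turn": [0,0,0]},
    {"fingers": 40,"xyz": [0,-0.01,0],"turn": [0,0,0]},
    {"fingers": 40,"xyz": [0,-0.015,0],"turn": [0,0,0]},
    {"fingers": 40,"xyz": [0,-0.02,0],"turn": [0,0,0]},
    {"fingers": 40,"xyz": [0,-0.025,0],"turn": [0,0,0]},
    {"fingers": 40,"xyz": [0,-0.03,0],"turn": [0,0,0]},
    {"fingers": 40,"xyz": [0,-0.033,0],"turn": [0,0,0]},
    {"fingers": 40,"xyz": [0,-0.035,0],"turn": [0,0,0]},
    {"fingers": 40,"xyz": [0,-0.035,0],"turn": [0,0,0]}
  ]
}}

```text
clock: 5.7
position: [579.5, 69.8, 34.4]
orientation: [-3.141, -0.0, -0.155]
force: [0.0, 0.3, -0.4]
grip_width: 0.396
```

Request:
{"method": "send_rows", "body": {
  "commands": [
    {"fingers": 40,"xyz": [0,0.01,0],"turn": [0,0,0]},
    {"fingers": 40,"xyz": [0,0.02,-0.03],"turn": [0,0,0]},
    {"fingers": 40,"xyz": [0,0.03,-0.08],"turn": [0,0,0]},
    {"fingers": 40,"xyz": [0,0.04,-0.14],"turn": [0,0,0]},
    {"fingers": 40,"xyz": [0,0.09,-0.18],"turn": [0,0,0]},
    {"fingers": 40,"xyz": [0,0.14,-0.18],"turn": [0,0,0]},
    {"fingers": 40,"xyz": [0,0.2,-0.18],"turn": [0,0,0]},
    {"fingers": 40,"xyz": [0,0.26,-0.18],"turn": [0,0,0]},
    {"fingers": 40,"xyz": [0,0.27,-0.18],"turn": [0,0,0]},
    {"fingers": 40,"xyz": [0,0.27,-0.18],"turn": [0,0,0]}
  ]
}}

```text
clock: 6.95
position: [537.3, -198.0, 214.2]
orientation: [-3.141, 0.0, -0.157]
force: [1.3, 0.6, 0.6]
grip_width: 0.401
```

```bash
python3 - <<'E'
from h import *
go(0,-112,100);t,s=cup()
cv2.imwrite("pics/c2.png",cv2.resize(np.hstack([t["pixels"][130:270,110:310],s["pixels"][110:250,200:400]]),None,fx=2,fy=2))
E
```

```text
t 6.95 book [  10.5 -119.4] z 214.2 rpy [-3.141  0.    -0.157] F [1.3 0.6 0.6] w 0.4
shift m [-0.0105 -0.0073  0.1142] turn [-0.001  0.    -0.002]
cup 299 [ 12.5 188.6] top z [43.7 45.7 47.4] ((12.501924514770508, 189.06842041015625), 32.288211822509766)
```

View pics/c2.png

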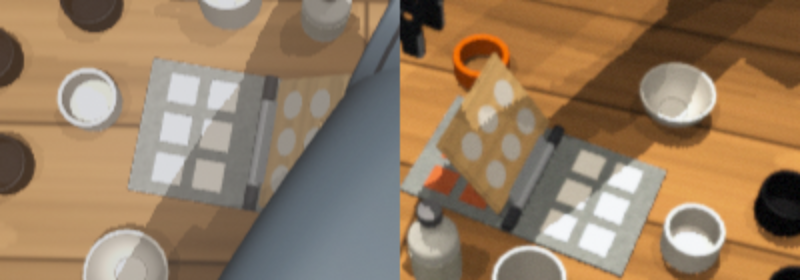

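The left crop shows the cup at (90,98), fully left of the board and upright. Its measured top is 45–47 mm, so it stands on the table. Its centre is 189 mm left of the spine, leaving about 25 mm between its foot and the board. Next I take the leaf from its free side.

Request:
{"method": "send_rows", "body": {
  "commands": [
    {"fingers": 40,"xyz": [-0.01,-0.003,0.05],"turn": [0,0,0]},
    {"fingers": 40,"xyz": [-0.01,-0.007,0.09],"turn": [0,0,0]},
    {"fingers": 40,"xyz": [-0.01,-0.007,0.114],"turn": [0,0,0]},
    {"fingers": 40,"xyz": [-0.01,-0.007,0.114],"turn": [0,0,0]},
    {"fingers": 40,"xyz": [-0.01,-0.017,0.114],"turn": [0,0,0]},
    {"fingers": 40,"xyz": [-0.01,-0.025,0.114],"turn": [0,0,0]}
  ]
}}

```text
clock: 7.8
position: [533.2, -170.3, 102.4]
orientation: [3.141, -0.003, -0.154]
force: [0.6, 0.1, 0.2]
grip_width: 0.398
```

```bash
python3 - <<'E'
from h import *
go(0,-73,124)
E
```

```text
t 7.8 book [  2.2 -92.7] z 102.4 rpy [ 3.141e+00 -3.000e-03 -1.540e-01] F [0.6 0.1 0.2] w 0.4
shift m [-0.0021 -0.0197 -0.0216] turn [ 0.001 -0.003  0.001]
```

Request:
{"method": "send_rows", "body": {
  "commands": [
    {"fingers": 40,"xyz": [0,-0.006,-0.0045],"turn": [0,0,0]},
    {"fingers": 40,"xyz": [0,-0.011,-0.008],"turn": [0,0,0]},
    {"fingers": 40,"xyz": [0,-0.0165,-0.0115],"turn": [0,0,0]},
    {"fingers": 40,"xyz": [0,-0.022,-0.0145],"turn": [0,0,0]},
    {"fingers": 40,"xyz": [0,-0.028,-0.0175],"turn": [0,0,0]},
    {"fingers": 40,"xyz": [0,-0.0335,-0.02],"turn": [0,0,0]},
    {"fingers": 40,"xyz": [0,-0.0395,-0.0225],"turn": [0,0,0]},
    {"fingers": 40,"xyz": [0,-0.0457,-0.0245],"turn": [0,0,0]}
  ]
}}

```text
clock: 8.8
position: [538.6, -125.2, 124.8]
orientation: [-3.141, 0.001, -0.155]
force: [0.9, -1.8, 0.9]
grip_width: 0.397
```

```bash
python3 - <<'E'
from h import *
go(0,-14,130);t,s=cup()
cv2.imwrite("pics/c3.png",cv2.resize(np.hstack([t["pixels"][130:270,110:310],s["pixels"][110:250,200:400]]),None,fx=2,fy=2))
E
```

```text
t 8.8 book [  0.6 -47.3] z 124.8 rpy [-3.141e+00  1.000e-03 -1.550e-01] F [ 0.9 -1.8  0.9] w 0.4
shift m [-0.0006 -0.0333 -0.0052] turn [-0.     0.001  0.   ]
cup 301 [ 12.3 188.7] top z [43.4 45.7 47.2] ((12.421602249145508, 188.92153930664062), 31.947946548461914)
```

View pics/c3.png

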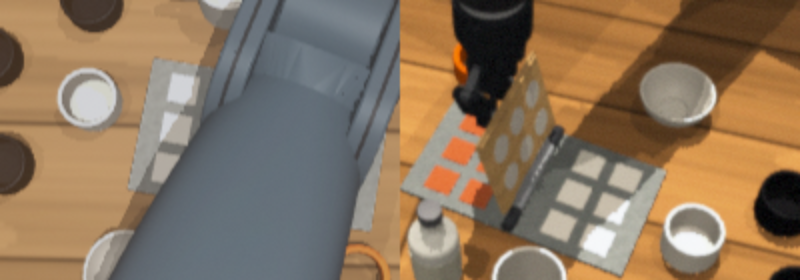

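The scene crop shows the leaf at (515,130), risen steeply toward upright, with the fingers at (480,90) on its free side. The cup has not moved. I continue over the top along the arc.

Request:
{"method": "send_rows", "body": {
  "commands": [
    {"fingers": 40,"xyz": [0,-0.0126,-0.003],"turn": [0,0,0]},
    {"fingers": 40,"xyz": [0,-0.0255,-0.005],"turn": [0,0,0]},
    {"fingers": 40,"xyz": [0,-0.035,-0.0065],"turn": [0,0,0]},
    {"fingers": 40,"xyz": [0,-0.0436,-0.007],"turn": [0,0,0]},
    {"fingers": 40,"xyz": [0,-0.0526,-0.0065],"turn": [0,0,0]},
    {"fingers": 40,"xyz": [0,-0.0647,-0.004],"turn": [0,0,0]},
    {"fingers": 40,"xyz": [0,-0.0766,0.0005],"turn": [0,0,0]},
    {"fingers": 40,"xyz": [0,-0.0878,0.006],"turn": [0,0,0]},
    {"fingers": 40,"xyz": [0,-0.098,0.013],"turn": [0,0,0]},
    {"fingers": 40,"xyz": [0,-0.1076,0.021],"turn": [0,0,0]}
  ]
}}

```text
clock: 10.15
position: [555.7, -18.6, 103.4]
orientation: [-3.141, -0.001, -0.155]
force: [0.3, -0.9, 0.9]
grip_width: 0.402
```

```bash
python3 - <<'E'
from h import *
go(0,89,35);t,s=cup()
W=cloud(s);b=book(W);m=(abs(b[...,0])<75)&(b[...,1]>10)&(b[...,1]<140)&(W[...,2]>20)&(W[...,2]<150)
cv2.imwrite("pics/c4.png",cv2.resize(np.hstack([t["pixels"][130:270,110:310],s["pixels"][110:250,200:400]]),None,fx=2,fy=2))
E
```

```text
t 10.15 book [ 1.  60.7] z 103.4 rpy [-3.141e+00 -1.000e-03 -1.550e-01] F [ 0.3 -0.9  0.9] w 0.4
shift m [-0.001  -0.0283  0.0684] turn [-0.    -0.001  0.   ]h.py:28: RuntimeWarning: Mean of empty slice.
  p=W[m];print("cup",len(p),book(p).mean(0).round(1),"top z",np.percentile(p[:,2],[50,80,95]).round(1),cv2.minEnclosingCircle(book(p).astype(np.float32)))
  ret = um.true_divide(
Traceback (most recent call last):
  File "h.py", line 28, in cup
    p=W[m];print("cup",len(p),book(p).mean(0).round(1),"top z",np.percentile(p[:,2],[50,80,95]).round(1),cv2.minEnclosingCircle(book(p).astype(np.float32)))
                                                               ~~~~~~~~~~~~~^^^^^^^^^^^^^^^^^^^
IndexError: index -1 is out of bounds for axis 0 with size 0
```

The arm hid the cup from the top camera, so that helper found nothing. The force reading, about 1 N against the motion, shows the leaf is still being pushed. I continue down.

Request:
{"method": "send_rows", "body": {
  "commands": [
    {"fingers": 40,"xyz": [0,-0.008,0.0095],"turn": [0,0,0]},
    {"fingers": 40,"xyz": [0,-0.0156,0.0196],"turn": [0,0,0]},
    {"fingers": 40,"xyz": [0,-0.0214,0.0306],"turn": [0,0,0]},
    {"fingers": 40,"xyz": [0,-0.0258,0.0424],"turn": [0,0,0]},
    {"fingers": 40,"xyz": [0,-0.0287,0.0546],"turn": [0,0,0]},
    {"fingers": 40,"xyz": [0,-0.0297,0.0614],"turn": [0,0,0]},
    {"fingers": 40,"xyz": [0,-0.03,0.0665],"turn": [0,0,0]},
    {"fingers": 40,"xyz": [0,-0.03,0.0685],"turn": [0,0,0]},
    {"fingers": 40,"xyz": [0,-0.03,0.0685],"turn": [0,0,0]}
  ]
}}

```text
clock: 11.38
position: [560.0, 10.0, 35.4]
orientation: [3.141, -0.0, -0.155]
force: [0.3, -0.0, 1.4]
grip_width: 0.4
```

```bash
python3 - <<'E'
from h import *
go(0,89,30);s=r.read_camera("scene");t=r.read_camera("top")
cv2.imwrite("pics/c4.png",cv2.resize(np.hstack([t["pixels"][130:270,110:310],s["pixels"][110:250,200:400]]),None,fx=2,fy=2))
E
```

```text
t 11.375 book [ 0.9 89.6] z 35.4 rpy [ 3.141 -0.    -0.155] F [ 0.3 -0.   1.4] w 0.4
shift m [-0.0009  0.0006  0.0054] turn [ 0. -0. -0.]
```

View pics/c4.png

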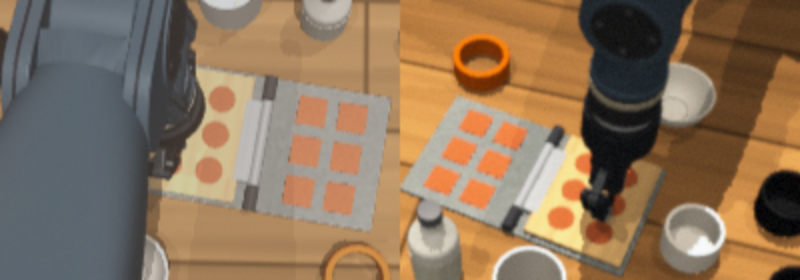

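The scene crop shows the leaf nearly flat on the left cover at (600,200), the fingers at (600,195), and the cup upright at (692,237). The force is only 1.4 N, so I press further until it rises clearly.

Request:
{"method": "send_rows", "body": {
  "commands": [
    {"fingers": 40,"xyz": [0,0,0.002],"turn": [0,0,0]},
    {"fingers": 40,"xyz": [0,0,0.004],"turn": [0,0,0]},
    {"fingers": 40,"xyz": [0,0,0.006],"turn": [0,0,0]},
    {"fingers": 40,"xyz": [0,0,0.006],"turn": [0,0,0]}
  ]
}}

```text
clock: 11.98
position: [560.7, 10.0, 34.0]
orientation: [3.141, -0.002, -0.155]
force: [-7.7, -1.1, 18.4]
grip_width: 0.402
```

It stopped hard at 34 mm with 18 N, so the leaf is on its stop. Raising clear and checking.

Request:
{"method": "send_rows", "body": {
  "commands": [
    {"fingers": 40,"xyz": [0,0,-0.01],"turn": [0,0,0]},
    {"fingers": 40,"xyz": [0,0,-0.04],"turn": [0,0,0]},
    {"fingers": 40,"xyz": [0,0,-0.1],"turn": [0,0,0]},
    {"fingers": 40,"xyz": [0,0.06,-0.16],"turn": [0,0,0]},
    {"fingers": 40,"xyz": [0,0.12,-0.18],"turn": [0,0,0]},
    {"fingers": 40,"xyz": [0,0.18,-0.18],"turn": [0,0,0]},
    {"fingers": 40,"xyz": [0,0.24,-0.18],"turn": [0,0,0]},
    {"fingers": 40,"xyz": [0,0.28,-0.18],"turn": [0,0,0]},
    {"fingers": 40,"xyz": [0,0.28,-0.18],"turn": [0,0,0]}
  ]
}}

```text
clock: 13.1
position: [515.7, -270.4, 208.7]
orientation: [3.141, 0.0, -0.161]
force: [0.7, -0.2, 0.6]
grip_width: 0.405
```

```bash
python3 - <<'E'
from h import *
where();t,s=cup()
W=cloud(t);b=book(W);m=(abs(b[...,0])<60)&(b[...,1]>20)&(b[...,1]<120)&(W[...,2]<60)
A=np.c_[b[m],np.ones(m.sum())];k=np.linalg.lstsq(A,W[m][:,2],rcond=None)[0]
print("leaf z at y=0,130:",k[2],k[2]+130*k[1],"slope y",k[1],"n",m.sum())
cv2.imwrite("pics/c5.png",cv2.resize(np.hstack([t["pixels"][130:270,110:310],s["pixels"][110:250,200:400]]),None,fx=2,fy=2))
E
```

```text
t 13.1 book [   0.4 -194.3] z 208.7 rpy [ 3.141  0.    -0.161] F [ 0.7 -0.2  0.6] w 0.4
cup 301 [ 12.3 188.6] top z [43.6 45.6 47.2] ((12.149678230285645, 189.12368774414062), 31.929096221923828)
leaf z at y=0,130: 13.380963276264454 13.24002896183814 slope y -0.0010841101109716478 n 2459
```

View pics/c5.png

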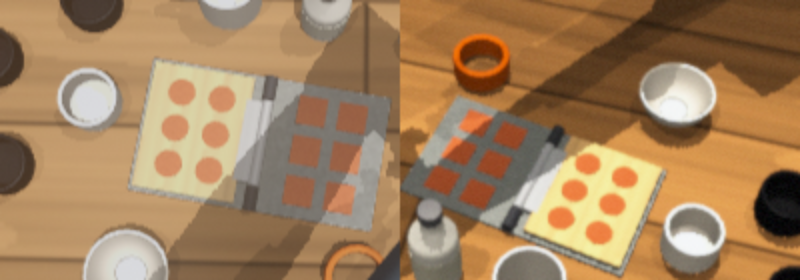

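The leaf lies flat at about 13.3 mm with a slope of -0.001. The cup stands upright on the table at (90,98) in the left crop, and the bystanders look unmoved. Handing in.

```bash
python3 -c "
from workcell import r
print(r.job_done())"
```

```text
the job is handed in; nothing more can be done
None
```

The cup stands upright on the table, off the board. The leaf is turned over the spine and lies flat on the left cover. I handed the job in at about 13 s of the 54 s allowed; it gave no verdict.

**What I did:** I pushed the cup off the left edge with both fingers, low on its wall. Then I pushed the leaf from its free side, rising with its edge over the spine. I pressed it down until it stopped hard, at about 18 N, and moved the arm clear.

**Last checks, all from the camera after backing off:**
- **Cup:** centre about 189 mm left of the spine, foot about 25 mm clear of the board, rim about 45–46 mm above the table. It did not move between the last looks.
- **Leaf:** top at 13.3 mm, as expected for flat, with a slope of -0.001 rad.
- **Other things:** those in view looked unmoved in the pictures, but I did not measure them. The jar, the spatula and the plaster plug were outside the final crops.
- **Arm:** the wrist force read under 1 N, so it touches nothing.

One check failed: the top-view cup measurement found too few or no points whenever the arm hid the cup, so I used the scene camera and a later look instead.

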